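# Open the press-and-turn safety cap of the descaler bottle

### The job

Open the descaler bottle so that the steamer can be descaled: push its safety cap down against the spring, keep it pushed while turning it anticlockwise until its lugs come free, lift it off and set it down the right way up in the steel drip tray. Feel for the push: the thin plastic neck must never be loaded with more than about 25 N. Do not drop the cap, keep the bottle standing where it is and leave the other kitchen things alone.

Things in the scene. Friction and masses are not known exactly. Their poses are not given: they have to be found in the camera images.
- bottle: White plastic 4-litre descaler bottle, full (4.1 kg), loose on the bench; a sideways push at the cap can rock it. Body 180 (x) by 146 (y) mm, 150 mm high, then a shoulder sloping in to 43 mm across at 170 mm up, then a round upright neck, 33 mm across, on its centre line. Origin: centre of its underside; z up.
- neck (a point): Point on the axis of the bottle's neck, 188 mm above the bottle's underside, under the cap; the rim is 202 to 208 mm up. Round the neck are three outward lugs, 120 degrees apart, with notches in their undersides in which the cap's inner lugs catch. After a turn of 42 degrees these are free, at 78 degrees they meet the next stops: turn about 60 degrees.
- cap: Grey round push-and-turn safety cap on the neck: 53 mm across, 36 mm high, about 55 g, ribbed upright side to grip anywhere round it, open below. Origin: centre of its lower edge, which starts 184 mm above the bottle's underside; z up. At the start its x points along the bottle's x. Not pushed far enough, it does not turn but twists the bottle with it.
- cap_top (a point): Centre of the cap's flat top. A sprung liner (1.4 N per mm) holds the cap up. It must go down 2 to 8 mm, differently on every bottle, before it turns anticlockwise (seen from above); that takes 12 N on every bottle; 0.5 mm lower it bottoms on the rim and the force rises steeply. Push slowly and with 15 to 20 N all through the turn. Freed, it rises a few mm and lifts off.
- tray: Shallow rectangular stainless drip tray, 180 (x) by 140 mm (y), rim 14 mm high, wall 3 mm, floor 3 mm thick, loose on the bench, empty. Origin: centre of its underside, z up.
- steamer_low: Lower tier of the round bamboo steamer, 201 mm across, 55 mm high; bystander. Origin: centre of its underside.
- steamer_top: Upper tier of the steamer, the same size, stacked on the lower tier; bystander. Origin: centre of its underside.
- spoon: Steel slotted spoon lying on the bench, 305 mm long, 9 mm high; bystander. Origin: centre of its round slotted head (76 mm across), on the bench; the handle runs along its -x.
- plate: Green melamine plate, 170 mm across, 22 mm high; bystander. Origin: centre of its underside.
- clipbox: Closed plastic box with a lid and side clips, 138 x 206 x 85 mm high; bystander. Origin: centre of its underside.
- bench: The teak bench top that everything stands on; its surface is at height 0.
Not all that is in view belongs to the job. Several things have the shape of the cap; the one meant has the colours described above. What is shaped like the tray but green is not meant.

How it is judged:
By the outcome, as a careful person would: the job done as asked, in the order asked, and still so for the second after the job is handed in, with the robot touching nothing.
It also fails if it takes over 69 s, if anything falls off the work surface, if the arm or the gripper's body presses on something with over 40 N, if the wrist force passes 120 N, or if a joint passes its speed limit or range.

### The arm

A 7-joint arm with a two-finger parallel gripper is mounted at the origin on the work surface. World frame = base frame: x ahead of the robot, y to its left, z up, the work surface at z = 0. Lengths are in mm, angles in rad, forces in N, time in s.
With the tool pointing down it reaches from about 425 to 825 mm from the base axis. Payload 3.6 kg.
Tool frame: the origin (TCP) lies on the front face of the gripper's body, between the roots of the fingers; the fingertips stand 84 mm ahead of it and the grasp point (between the pads) lies 65 mm ahead of it; z points along the fingers, y is the line along which they close (so a half turn about z gives the same grasp; the last joint's range is limited). The gripper opens to 93 mm and grips with 3 to 60 N. Pads are 15 mm wide; open, the fingers measure 128 mm over their backs; the gripper's body (75 mm by 188 mm) begins 65 mm behind the grasp point.
Start: joints at [-1.252, 0.615, -0.013, 1.423, 0.008, 1.103, -0.04], TCP at [219.675, 611.728, 302.74] pointing down, gripper open.
Joint ranges: [-3.12, 3.12], [-0.3, 2.06], [-1.34, 1.32], [0.26, 2.42], [-1.36, 4.5], [0.01, 1.98], [-2.84, 2.84]. Speed limits (rad/s): [2.79, 2.79, 3.14, 3.14, 3.14, 3.14, 3.14].

### API

Orientations are given as a rotation vector (axis times angle).
In Python, from station import robot, eyes, finder gives the robot as it stands. The module is installed in compiled form; this text tells all that it offers.
- The arm moves only by the tool drive_tool, never from a script. Its argument "rows" is a list of rows, each a list of 3 entries, a list of its own where there are three numbers: the closure, from -1 (fully open) to 1 (shut), then the shift along the tool's x, y, z in cm, then the turn about the tool's z in rad. In form: [[fingers, [dx, dy, dz], turn], ...]. A call has 1 to 20 rows; each row shifts and turns the commanded pose from where the row before left it, along the tool's axes as they then stand; what a row does not reach is not made up. A row lasts 1/10 s, in which the tool goes at most 50 mm and 8.59 degrees, less where a joint would pass 70% of its speed; a pose out of reach is approached as far as the arm can. A call is refused whole if a number of a shift passes 5 or a number of a turn 0.15, either way. A call with a gripper value outside its range is refused whole. The fingers move at their own pace and stop on an object; "newtons" is the grip in N (left out, the last holds). Time passes only in rows, so rows that do not move let the fingers close. It gives the time, the measured TCP pose, the force, the opening and the grip force at its end, in the units of the state.
- robot.state(): the state, without advancing time (a new reading comes with each control period).
- eyes.camera(name): name is "scene" or "top" or "wrist"; returns the picture (400x640x3 uint8, red, green, blue); there is no depth.
- eyes.camera_params(name): a dict with "intrinsics" (3x3 intrinsics, pixels), "rvec" (rotation vector, rad) and "tvec" (3), from world to camera coordinates, as OpenCV has them; the wrist camera has in their place "tool_from_camera" (4x4, takes a point from camera to tool coordinates, whose origin is the TCP and whose axes are the flange's). Camera axes: x right, y down, z forward; pixel columns grow to the right and rows downward; lengths in mm; the calibration is good to about 2 mm. A picture is of the moment at which its call begins: read the wrist's pose just before it. camera_params takes no time and is no camera call.
- robot.sign_off(): hands the job in; it is judged then, once.
Trained networks look in the newest picture that a camera, given by its name, has taken for a name from the list of things; names that differ only in an ending like _2 or _b are one class to them, and where a whole thing is asked for, a point or a joint stands for the part that bears it (a point fixed in the world has none). Each returns a list of dicts, best first, with "confidence" (0 to 1); they miss things now and then, are a little off and sometimes report something else, mostly with a low value. They report only what shows in the picture. A call takes as long as a camera call. They do not tell look-alikes from the thing itself.
- finder.masks_of(name, camera): "mask" (400x640 bool, what is visible of it) and "bbox" ([left, top, width, height] in pixels, round what is visible of it).
- finder.place_of(name, camera): "xy" ([column, row] in pixels: a listed point, or the origin of a listed thing).
The state is a dict: "time": time; "joint_pos": joint angles; "dq": joint speeds; "joint_torque": joint torques, N m; "tcp_pos": TCP position; "ee_rot": TCP orientation; "contact_force": force on the tool from outside, world axes, zero at the start; "torque": the same for the moment, N m; "finger_gap": finger opening in mm; "gripper_force": force on a finger pad.
Only numpy, scipy, OpenCV 4.12 (cv2) and the standard library are available. Lean on these libraries where they do the work, as an engineer would, in place of code of your own. Each camera call takes 0.05 s, during which the arm holds its last target. There are 200 camera calls.

## Working session

There is one attempt and no reset: what is moved stays moved. The work goes in short steps, Python scripts to look and compute and a tool call to move; the robot and the scene stay as the last step left them, time stands still between calls to the robot, and variables do not carry over. Pictures are saved under pics/ and viewed, at most 10 in all, crops included, and the job is handed in when it is done.

Besides the shell and the picture viewer there is one more tool, called after ">>>" in YAML: its name, and indented under it one key for each argument. drive_tool: Moves the arm, as the interface text tells. Its arguments: {"type":"object","properties":{"rows":{"type":"array","items":{"type":"array"}},"newtons":{"type":"number"}},"required":["rows"]}

```bash
mkdir -p pics; cat > h.py <<'E'
import numpy as np, cv2
from station import robot, eyes, finder
from scipy.spatial.transform import Rotation as R
def cam(name):
    p=eyes.camera_params(name); K=np.array(p["intrinsics"])
    if "rvec" in p:
        r=R.from_rotvec(np.ravel(p["rvec"])).as_matrix(); t=np.ravel(p["tvec"]); return K,r,t
    s=robot.state(); T=np.eye(4); T[:3,:3]=R.from_rotvec(s["ee_rot"]).as_matrix(); T[:3,3]=s["tcp_pos"]
    W=np.linalg.inv(T@np.array(p["tool_from_camera"])); return K,W[:3,:3],W[:3,3]
def at_z(c,uv,z):
    K,r,t=c; d=r.T@np.linalg.solve(K,[uv[0],uv[1],1]); o=-r.T@t
    return o+d*(z-o[2])/d[2]
def tri(c1,u1,c2,u2):
    P=[c[0]@np.c_[c[1],c[2]] for c in (c1,c2)]
    X=cv2.triangulatePoints(P[0],P[1],np.float64(u1).reshape(2,1),np.float64(u2).reshape(2,1)); return X[:3,0]/X[3,0]
def save(n,img): cv2.imwrite("pics/"+n,img[:,:,::-1])
E
python3 - <<'E'
from h import *
s=robot.state(); print(s)
im={}
for n in("scene","top"):
    im[n]=eyes.camera(n)
    c=cam(n); print(n,"pos",(-c[1].T@c[2]).round())
    for t,z in(("cap_top",220),("cap",184),("tray",0),("bottle",0),("neck",188),("steamer_low",0),("steamer_top",55),("spoon",0),("plate",0),("clipbox",0)):
        print(t,[(np.round(d["confidence"],2),np.round(d["xy"]).tolist(),at_z(c,d["xy"],z).round().tolist()) for d in finder.place_of(t,n)[:5]])
    save(n+"0.png",im[n])
E
```

```text
{'time': 0.0, 'joint_pos': array([-1.25249026,  0.61590916, -0.01262193,  1.42486402,  0.00810811,
        1.10343068, -0.04038716]), 'dq': array([-0.00138617,  0.00036069, -0.00054136,  0.00026114,  0.00054234,
       -0.0013635 ,  0.00062342]), 'joint_torque': array([-3.70210737e-04, -4.58929110e+01,  2.08925293e-01, -1.65738344e+01,
       -6.11310918e-02,  2.03970034e-02,  2.30270880e-04]), 'tcp_pos': array([219.50284575, 611.20588649, 301.59899869]), 'ee_rot': array([-0.53873708, -3.09464794,  0.00397309]), 'contact_force': array([-0.11548303, -0.23529882, -0.48828442]), 'torque': array([ 0.00449669, -0.02779484,  0.0184156 ]), 'gripper_force': 0.0, 'finger_gap': 92.92161354760981}
scene pos [1146. -948. 1099.]
cap_top [(np.float64(0.84), [315.0, 195.0], [583.0, -114.0, 220.0]), (np.float64(0.79), [341.0, 122.0], [449.0, 233.0, 220.0])]
cap [(np.float64(0.77), [314.0, 202.0], [574.0, -106.0, 184.0]), (np.float64(0.68), [345.0, 135.0], [470.0, 226.0, 184.0])]
tray [(np.float64(0.89), [186.0, 265.0], [311.0, -376.0, 0.0]), (np.float64(0.36), [344.0, 135.0], [334.0, 458.0, 0.0])]
b
[... 683 characters left out ...]
np.float64(0.46), [300.0, 220.0], [447.0, 61.0, 184.0])]
tray [(np.float64(0.76), [415.0, 261.0], [308.0, -377.0, 0.0]), (np.float64(0.55), [252.0, 208.0], [502.0, 265.0, 0.0])]
bottle [(np.float64(0.75), [262.0, 213.0], [484.0, 224.0, 0.0])]
neck [(np.float64(0.67), [254.0, 211.0], [473.0, 222.0, 188.0])]
steamer_low [(np.float64(0.74), [248.0, 212.0], [485.0, 279.0, 0.0])]
steamer_top [(np.float64(0.68), [248.0, 210.0], [489.0, 269.0, 55.0]), (np.float64(0.55), [176.0, 198.0], [526.0, 549.0, 55.0])]
spoon [(np.float64(0.79), [340.0, 148.0], [752.0, -79.0, 0.0])]
plate [(np.float64(0.68), [296.0, 141.0], [776.0, 98.0, 0.0])]
clipbox [(np.float64(0.61), [459.0, 196.0], [567.0, -552.0, 0.0])]
```

View pics/scene0.png

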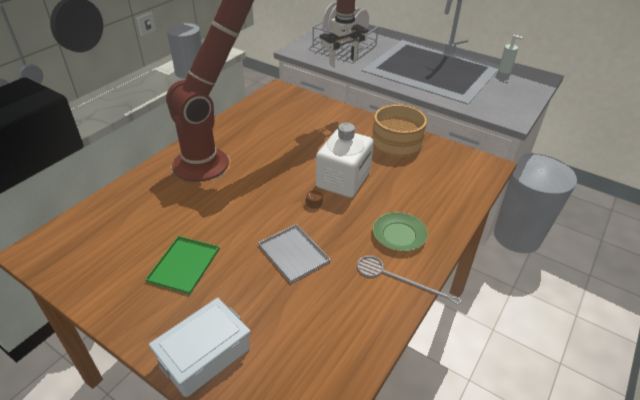

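View pics/top0.png

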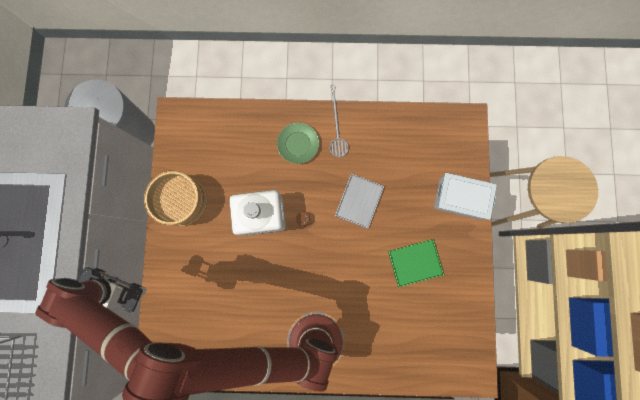

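The grey cap is on the bottle at scene (347,130) / top (253,210). The steel tray is at scene (294,253) / top (360,201). The look-alikes are the brown cap at top (305,219) and the green tray at top (416,262).

```bash
python3 - <<'E'
from h import *
S,T=cam("scene"),cam("top")
a=eyes.camera("scene");b=eyes.camera("top")
for n,c in(("scene",S),("top",T)):
    for t in("cap","tray","bottle"):
        for d in finder.masks_of(t,n)[:4]:
            m=d["mask"]; r,q=np.nonzero(m); print(n,t,round(d["confidence"],2),d["bbox"],"cen",q.mean().round(1),r.mean().round(1),"col",(a if n=="scene" else b)[m].mean(0).round())
            if t=="tray":
                box=cv2.boxPoints(cv2.minAreaRect(np.c_[q,r].astype(np.float32))); print([at_z(c,p,14)[:2].round().tolist() for p in box])
# by colour: grey bright patch in top
sub=b[165:235,325:390].astype(int); m=(sub.max(2)-sub.min(2)<25); r,q=np.nonzero(m)
k,l,st,ce=cv2.connectedComponentsWithStats(m.astype(np.uint8)); i=1+st[1:,4].argmax(); r,q=np.nonzero(l==i)
rc=cv2.minAreaRect(np.c_[q+325,r+165].astype(np.float32)); box=cv2.boxPoints(rc)
P=[at_z(T,p,10)[:2] for p in box]; print("steel",np.round(P),np.mean(P,0).round(1))
E
```

```text
scene cap 0.8 [337.4, 126.8, 17.9, 16.6] cen 346.0 131.3 col [133. 132. 129.]
scene cap 0.77 [306.3, 190.2, 14.9, 17.8] cen 314.0 199.5 col [97. 68. 48.]
scene tray 0.82 [257.1, 222.9, 73.6, 58.5] cen 293.7 252.8 col [159. 158. 159.]
[[435.0, -208.0], [439.0, -44.0], [654.0, -131.0], [638.0, -276.0]]
scene tray 0.65 [147.0, 237.1, 73.7, 56.5] cen 182.5 265.2 col [ 72. 137.  71.]
[[265.0, -490.0], [182.0, -270.0], [361.0, -280.0], [421.0, -489.0]]
scene bottle 0.89 [316.8, 132.3, 54.8, 66.8] cen 343.7 163.9 col [162. 160. 155.]
top cap 0.61 [247.9, 204.9, 10.1, 15.7] cen 251.4 209.8 col [188. 188. 183.]
top cap 0.56 [293.8, 213.1, 14.2, 13.5] cen 302.5 218.0 col [114.  79.  56.]
top tray 0.89 [389.4, 239.1, 57.1, 49.5] cen 415.2 262.5 col [ 78. 157.  85.]
[[350.0, -268.0], [401.0, -445.0], [262.0, -481.0], [212.0, -306.0]]
top tray 0.71 [336.8, 177.3, 47.0, 50.1] cen 359.1 200.3 col [175. 174. 172.]
[[478.0, -59.0], [653.0, -122.0], [604.0, -256.0], [431.0, -191.0]]
steel [[ 477.  -62.]
 [ 647. -122.]
 [ 600. -254.]
 [ 432. -192.]] [ 539.2 -157.4]
```

>>> drive_tool:
  rows:
    - [-1, [0, 0, 0], 0]

```text
time: 1.6
tcp_pos: [219.7, 611.7, 302.7]
ee_rot: [-0.539, -3.095, 0.0]
contact_force: [0.1, 0.8, 0.1]
finger_gap: 93.1
gripper_force: 0.0
```

>>> drive_tool:
  rows:
    - [-1, [-3.1, -2.3, -0.8], 0]
    - [-1, [-3.1, -2.3, -0.8], 0]
    - [-1, [-3.1, -2.3, -0.8], 0]
    - [-1, [-3.1, -2.3, -0.8], 0]
    - [-1, [-3.1, -2.3, -0.8], 0]
    - [-1, [-3.1, -2.3, -0.8], 0]
    - [-1, [-3.1, -2.3, -0.8], 0]
    - [-1, [-3.1, -2.3, -0.8], 0]
    - [-1, [-3.1, -2.3, -0.8], 0]
    - [-1, [-3.1, -2.3, -0.8], 0]
    - [-1, [-3.1, -2.3, -0.8], 0]
    - [-1, [-3.0, -2.3, -0.8], 0]
    - [-1, [0, 0, 0], 0]
    - [-1, [0, 0, 0], 0]

```text
time: 3.0
tcp_pos: [475.9, 225.9, 399.0]
ee_rot: [0.543, 3.094, 0.001]
contact_force: [-1.0, 1.5, -0.4]
finger_gap: 93.1
gripper_force: 0.0
```

```bash
python3 - <<'E'
from h import *
s=robot.state(); print(s["joint_pos"].round(2),s["tcp_pos"].round(1),s["contact_force"])
c=cam("wrist"); im=eyes.camera("wrist"); save("w1.png",im)
for t,z in(("cap_top",220),("cap",184),("neck",188)):
    print(t,[(round(d["confidence"],2),np.round(d["xy"]).tolist(),at_z(c,d["xy"],z).round(1).tolist()) for d in finder.place_of(t,"wrist")])
for d in finder.masks_of("cap","wrist"): print(d["bbox"],d["confidence"])
E
```

```text
[-0.54  0.34  0.08  1.63 -0.03  1.18  0.77] [475.9 225.9 399. ] [-0.95525334  1.46697032 -0.37855291]
cap_top [(0.88, [215.0, 195.0], [438.7, 141.0, 220.0]), (0.69, [317.0, 201.0], [475.4, 226.9, 220.0])]
cap [(0.77, [224.0, 188.0], [438.5, 137.5, 184.0]), (0.56, [316.0, 193.0], [476.5, 224.9, 184.0])]
neck []
[197.3, 172.1, 42.8, 42.5] 0.93
[289.7, 166.9, 54.5, 61.3] 0.79
[470.7, 37.7, 169.3, 170.9] 0.73
```

View pics/w1.png

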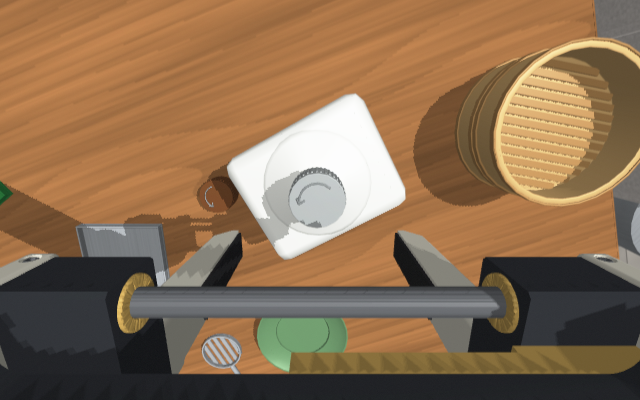

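The wrist view shows the grey cap top centred at about (317,201), nearly midway between the fingers. The brown look-alike is at (217,193).

>>> drive_tool:
  rows:
    - [-1, [0.08, 0.08, 2.5], 0]
    - [-1, [0, 0, 2.5], 0]
    - [-1, [0, 0, 2.5], 0]
    - [-1, [0, 0, 2], 0]
    - [-1, [0, 0, 1.5], 0]
    - [-1, [0, 0, 1], 0]
    - [-1, [0, 0, 0.6], 0]
    - [-1, [0, 0, 0], 0]
    - [-1, [0, 0, 0], 0]
    - [0, [0, 0, 0], 0]
    - [0, [0, 0, 0], 0]
    - [0, [0, 0, 0], 0]
  newtons: 4

```text
time: 4.45
tcp_pos: [475.2, 227.6, 273.2]
ee_rot: [0.539, 3.094, 0.001]
contact_force: [0.2, 0.5, -0.1]
finger_gap: 73.2
gripper_force: 0.0
```

>>> drive_tool:
  rows:
    - [0.3, [0, 0, 0], 0]
    - [0.3, [0, 0, 0], 0]
    - [0.3, [0, 0, 0], 0]
    - [0.3, [0, 0, 0], 0]
  newtons: 4

```text
time: 4.85
tcp_pos: [474.7, 226.1, 272.6]
ee_rot: [-0.54, -3.093, 0.005]
contact_force: [-1.5, -4.3, 2.4]
finger_gap: 53.0
gripper_force: 4.0
```

>>> drive_tool:
  rows:
    - [0.5, [0, -0.15, 0], 0]
    - [0.5, [0, 0, 0], 0]
    - [0.5, [0, 0, 0], 0]
  newtons: 10

```text
time: 5.15
tcp_pos: [474.5, 225.9, 272.7]
ee_rot: [-0.539, -3.095, 0.001]
contact_force: [-0.4, -3.3, 0.8]
finger_gap: 52.8
gripper_force: 10.0
```

>>> drive_tool:
  rows:
    - [0.9, [0, 0, 0], 0]
    - [0.9, [0, 0, 0], 0]
    - [0.9, [0, 0, 0], 0]
  newtons: 50

```text
time: 5.45
tcp_pos: [474.5, 225.9, 272.6]
ee_rot: [-0.539, -3.095, 0.001]
contact_force: [-0.3, -2.9, 0.8]
finger_gap: 52.3
gripper_force: 50.0
```

>>> drive_tool:
  rows:
    - [0.9, [0, -0.1, 0.05], 0]
    - [0.9, [0, 0, 0.05], 0]
    - [0.9, [0, 0, 0.05], 0]
    - [0.9, [0, 0, 0.05], 0]
    - [0.9, [0, 0, 0], 0]

```text
time: 5.95
tcp_pos: [474.5, 225.8, 272.0]
ee_rot: [0.538, 3.094, 0.003]
contact_force: [-2.9, -3.1, 8.2]
finger_gap: 52.4
gripper_force: 50.0
```

>>> drive_tool:
  rows:
    - [0.9, [0.05, -0.05, 0.05], 0]
    - [0.9, [0, 0, 0.05], 0]
    - [0.9, [0, 0, 0.05], 0]
    - [0.9, [0, 0, 0], 0]

```text
time: 6.35
tcp_pos: [474.4, 225.8, 271.0]
ee_rot: [0.538, 3.093, 0.004]
contact_force: [-2.9, -2.5, 9.2]
finger_gap: 52.8
gripper_force: 50.0
```

>>> drive_tool:
  rows:
    - [0.9, [0, -0.05, 0.05], 0]
    - [0.9, [0, 0, 0.05], 0]
    - [0.9, [0, 0, 0.05], 0]
    - [0.9, [0, 0, 0], 0]

```text
time: 6.75
tcp_pos: [474.3, 225.7, 269.8]
ee_rot: [0.538, 3.092, 0.006]
contact_force: [-2.3, -1.0, 10.5]
finger_gap: 52.5
gripper_force: 50.0
```

>>> drive_tool:
  rows:
    - [0.9, [0, 0, 0.05], 0]
    - [0.9, [0, 0, 0.05], 0]
    - [0.9, [0, 0, 0.05], 0]
    - [0.9, [0, 0, 0], 0]

```text
time: 7.15
tcp_pos: [474.3, 225.7, 268.7]
ee_rot: [0.538, 3.092, 0.006]
contact_force: [-2.7, -2.2, 12.8]
finger_gap: 52.2
gripper_force: 50.0
```

>>> drive_tool:
  rows:
    - [0.9, [0, 0, 0.05], 0]
    - [0.9, [0, 0, 0.05], 0]
    - [0.9, [0, 0, 0], 0]
    - [0.9, [0, 0, 0], 0]

```text
time: 7.55
tcp_pos: [474.3, 225.7, 268.7]
ee_rot: [0.538, 3.092, 0.007]
contact_force: [-3.7, -2.5, 17.7]
finger_gap: 52.4
gripper_force: 50.0
```

Bottomed at 17.7 N. I'll now turn it slowly, anticlockwise from above (negative about tool z).

>>> drive_tool:
  rows:
    - [0.9, [0, 0, 0], -0.05]
    - [0.9, [0, 0, 0], -0.05]
    - [0.9, [0, 0, 0], -0.05]
    - [0.9, [0, 0, 0], 0]

```text
time: 7.95
tcp_pos: [474.5, 226.3, 268.7]
ee_rot: [0.303, 3.122, 0.008]
contact_force: [-3.5, -2.2, 16.7]
finger_gap: 52.4
gripper_force: 50.0
```

```bash
python3 -c "
from h import *
s=robot.state(); print(s['torque'],s['contact_force'],s['joint_pos'].round(2))"
```

```text
[-0.55956213  0.92430436  0.01455322] [-3.52856674 -2.1801735  16.66638259] [-0.5   0.46  0.02  1.83 -0.01  0.84  0.91]
```

>>> drive_tool:
  rows:
    - [0.9, [0, 0, 0], -0.05]
    - [0.9, [0, 0, 0], -0.05]
    - [0.9, [0, 0, 0], -0.05]
    - [0.9, [0, 0, 0], -0.05]
    - [0.9, [0, 0, 0], -0.05]
    - [0.9, [0, 0, 0], -0.05]
    - [0.9, [0, 0, 0], 0]

```text
time: 8.65
tcp_pos: [474.0, 226.4, 268.7]
ee_rot: [-0.168, 3.133, 0.007]
contact_force: [-4.4, -1.0, 17.6]
finger_gap: 52.2
gripper_force: 50.0
```

>>> drive_tool:
  rows:
    - [0.9, [0, 0, 0], -0.05]
    - [0.9, [0, 0, 0], -0.05]
    - [0.9, [0, 0, 0], -0.05]
    - [0.9, [0, 0, 0], -0.05]
    - [0.9, [0, 0, 0], -0.05]
    - [0.9, [0, 0, 0], -0.05]
    - [0.9, [0, 0, 0], 0]

```text
time: 9.35
tcp_pos: [474.3, 226.2, 268.7]
ee_rot: [-0.633, 3.072, 0.005]
contact_force: [-3.9, -1.5, 17.0]
finger_gap: 52.7
gripper_force: 50.0
```

>>> drive_tool:
  rows:
    - [0.9, [0, 0, 0], -0.05]
    - [0.9, [0, 0, 0], -0.05]
    - [0.9, [0, 0, 0], -0.05]
    - [0.9, [0, 0, 0], -0.05]
    - [0.9, [0, 0, 0], -0.04]
    - [0.9, [0, 0, 0], -0.04]
    - [0.9, [0, 0, 0], 0]

```text
time: 10.05
tcp_pos: [474.1, 226.3, 268.7]
ee_rot: [-1.055, 2.953, 0.004]
contact_force: [-4.0, -2.1, 16.9]
finger_gap: 52.1
gripper_force: 50.0
```

```bash
python3 - <<'E'
from h import *
s=robot.state(); print(s['torque'],s['contact_force'],s['joint_pos'].round(2))
c=cam("wrist"); im=eyes.camera("wrist"); save("w2.png",im)
E
```

```text
[-0.5864458   0.96344682  0.05937323] [-4.03670083 -2.09350809 16.88305959] [-0.33  0.47 -0.22  1.83  0.13  0.85  1.64]
```

View pics/w2.png

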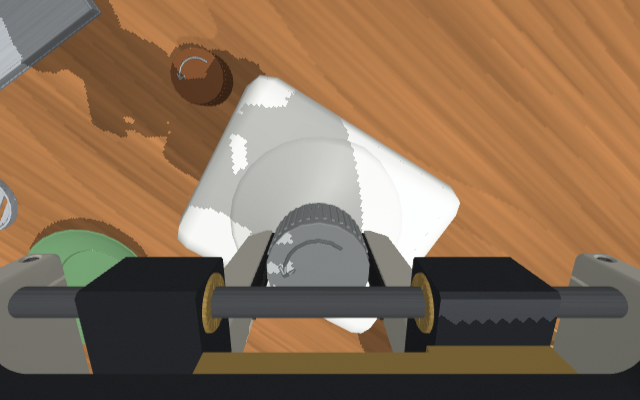

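The bottle has swung about 61° in the wrist view while the arrow on the cap is unchanged. So the cap turned with the gripper and the bottle stayed put. I'll lift now, slowly at first.

>>> drive_tool:
  rows:
    - [0.9, [0, 0, -0.15], 0]
    - [0.9, [0, 0, -0.15], 0]
    - [0.9, [0, 0, -0.15], 0]
    - [0.9, [0, 0, -0.15], 0]
    - [0.9, [0, 0, -0.15], 0]
    - [0.9, [0, 0, -0.15], 0]
    - [0.9, [0, 0, -0.15], 0]
    - [0.9, [0, 0, 0], 0]

```text
time: 10.9
tcp_pos: [473.7, 225.2, 276.0]
ee_rot: [-1.055, 2.958, 0.002]
contact_force: [0.4, 2.3, 1.9]
finger_gap: 52.1
gripper_force: 50.0
```

>>> drive_tool:
  rows:
    - [0.9, [0, 0, -0.3], 0]
    - [0.9, [0, 0, -0.3], 0]
    - [0.9, [0, 0, -0.4], 0]
    - [0.9, [0, 0, -0.5], 0]
    - [0.9, [0, 0, -0.5], 0]
    - [0.9, [0, 0, -1], 0]
    - [0.9, [0, 0, -2], 0]
    - [0.9, [0, 0, -2], 0]
    - [0.9, [0, 0, -2], 0]
    - [0.9, [0, 0, 0], 0]
    - [0.9, [0, 0, 0], 0]

```text
time: 12.0
tcp_pos: [473.1, 224.3, 365.8]
ee_rot: [1.055, -2.959, 0.0]
contact_force: [-1.2, -0.0, -0.7]
finger_gap: 52.3
gripper_force: 50.0
```

```bash
python3 - <<'E'
from h import *
s=robot.state(); r=R.from_rotvec(s["ee_rot"]).as_matrix(); print(s["tcp_pos"],s["contact_force"].round(1)); print(r.round(3))
a=eyes.camera("scene"); save("s2.png",cv2.resize(a[60:300,180:480],(750,600)))
E
```

```text
[473.11598677 224.2546128  365.8042529 ] [-1.2 -0.  -0.7]
[[-0.774 -0.633 -0.   ]
 [-0.633  0.774 -0.   ]
 [ 0.    -0.    -1.   ]]
```

View pics/s2.png

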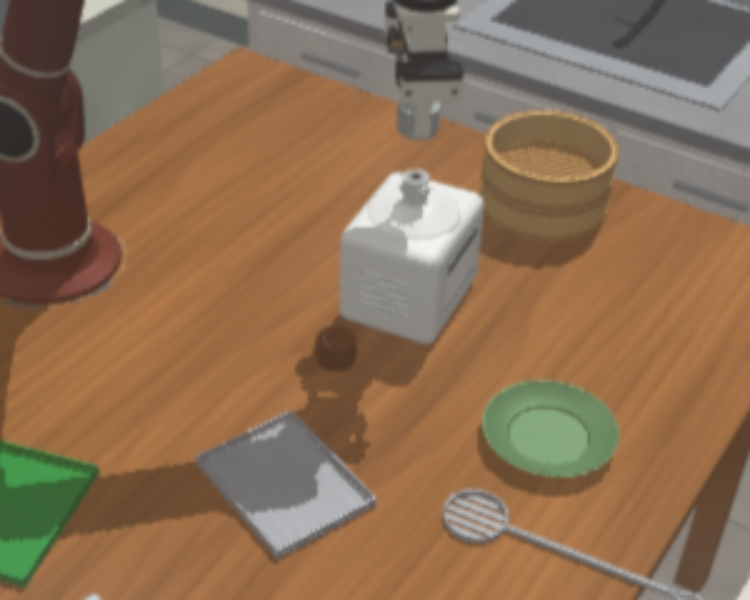

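The scene picture shows the cap in the gripper, clear of the neck, with the bottle standing as before. Next I'll move it over the steel tray.

>>> drive_tool:
  rows:
    - [0.9, [1.0, -1.75, 0], 0]
    - [0.9, [1.6, -2.8, 0], 0]
    - [0.9, [1.97, -3.51, 0], 0]
    - [0.9, [1.97, -3.51, 0], 0]
    - [0.9, [1.97, -3.51, 0], 0]
    - [0.9, [1.97, -3.51, 0], 0]
    - [0.9, [1.97, -3.51, 0], 0]
    - [0.9, [1.97, -3.51, 0], 0]
    - [0.9, [1.97, -3.51, 0], 0]
    - [0.9, [1.6, -2.8, 0], 0]
    - [0.9, [1.0, -1.75, 0], 0]
    - [0.9, [0, 0, 0], 0]
    - [0.9, [0, 0, 0], 0]

```text
time: 13.35
tcp_pos: [539.0, -155.4, 364.6]
ee_rot: [1.055, -2.957, -0.004]
contact_force: [0.2, -0.2, 0.6]
finger_gap: 52.4
gripper_force: 50.0
```

```bash
python3 - <<'E'
from h import *
s=robot.state(); print(s["tcp_pos"],s["joint_pos"].round(2),s["contact_force"].round(1))
c=cam("wrist"); im=eyes.camera("wrist"); save("w3.png",im)
for d in finder.place_of("tray","wrist"): print(d["confidence"],d["xy"],at_z(c,d["xy"],0).round(1))
E
```

```text
[ 539.0317397  -155.3940482   364.57329533] [ 0.32  0.42 -0.11  1.59  0.05  1.14  2.45] [ 0.2 -0.2  0.6]
0.68 [314.9, 165.9] [ 537.3 -159.9    0. ]
```

View pics/w3.png

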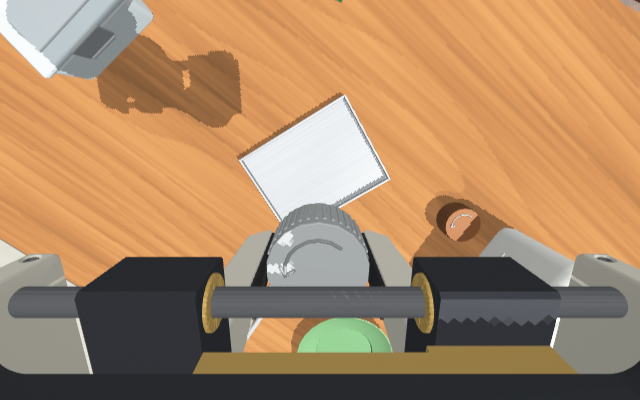

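The tray is directly below, and the network's centre agrees to within 5 mm. Lowering now.

>>> drive_tool:
  rows:
    - [0.9, [0, 0, 1.5], 0]
    - [0.9, [0, 0, 2.5], 0]
    - [0.9, [0, 0, 3], 0]
    - [0.9, [0, 0, 3], 0]
    - [0.9, [0, 0, 3], 0]
    - [0.9, [0, 0, 3], 0]
    - [0.9, [0, 0, 3], 0]
    - [0.9, [0, 0, 3], 0]
    - [0.9, [0, 0, 2], 0]
    - [0.9, [0, 0, 1.2], 0]
    - [0.9, [0, 0, 0.6], 0]
    - [0.9, [0, 0, 0], 0]
    - [0.9, [0, 0, 0], 0]

```text
time: 14.75
tcp_pos: [540.2, -156.3, 108.7]
ee_rot: [-1.055, 2.957, -0.002]
contact_force: [0.3, -0.9, -0.7]
finger_gap: 52.6
gripper_force: 50.0
```

>>> drive_tool:
  rows:
    - [0.9, [0, 0, 0.2], 0]
    - [0.9, [0, 0, 0.2], 0]
    - [0.9, [0, 0, 0.2], 0]
    - [0.9, [0, 0, 0], 0]

```text
time: 15.15
tcp_pos: [539.3, -156.4, 101.7]
ee_rot: [1.055, -2.959, -0.0]
contact_force: [-0.1, -0.5, -0.1]
finger_gap: 52.7
gripper_force: 50.0
```

>>> drive_tool:
  rows:
    - [0.9, [0, 0, 0.2], 0]
    - [0.9, [0, 0, 0.2], 0]
    - [0.9, [0, 0, 0.15], 0]
    - [0.9, [0, 0, 0.1], 0]
    - [0.9, [0, 0, 0.1], 0]
    - [0.9, [0, 0, 0], 0]
    - [0.9, [0, 0, 0], 0]

```text
time: 15.85
tcp_pos: [539.5, -156.4, 94.2]
ee_rot: [1.056, -2.959, 0.0]
contact_force: [-0.3, -0.8, -0.6]
finger_gap: 51.8
gripper_force: 50.0
```

>>> drive_tool:
  rows:
    - [0.9, [0, 0, 0.1], 0]
    - [0.9, [0, 0, 0.1], 0]
    - [0.9, [0, 0, 0.05], 0]
    - [0.9, [0, 0, 0], 0]
    - [0.9, [0, 0, 0], 0]

```text
time: 16.35
tcp_pos: [539.5, -156.4, 91.7]
ee_rot: [1.055, -2.959, 0.0]
contact_force: [0.7, -0.1, 0.4]
finger_gap: 52.0
gripper_force: 50.0
```

>>> drive_tool:
  rows:
    - [0.9, [0, 0, 0.05], 0]
    - [0.9, [0, 0, 0.05], 0]
    - [0.9, [0, 0, 0.05], 0]
    - [0.9, [0, 0, 0], 0]
    - [0.9, [0, 0, 0], 0]

```text
time: 16.85
tcp_pos: [539.5, -156.4, 91.1]
ee_rot: [-1.055, 2.959, -0.001]
contact_force: [-2.3, 0.4, 6.8]
finger_gap: 52.6
gripper_force: 50.0
```

>>> drive_tool:
  rows:
    - [0.9, [0, 0, -0.05], 0]
    - [0.9, [0, 0, 0], 0]
    - [0.9, [0, 0, 0], 0]
    - [-0.15, [0, 0, 0], 0]
    - [-0.3, [0, 0, 0], 0]
    - [-0.45, [0, 0, 0], 0]
    - [-0.55, [0, 0, 0], 0]
    - [-0.55, [0, 0, 0], 0]
    - [-0.55, [0, 0, 0], 0]
  newtons: 6

```text
time: 17.75
tcp_pos: [539.4, -156.4, 90.6]
ee_rot: [1.055, -2.959, -0.0]
contact_force: [0.2, 0.1, -0.1]
finger_gap: 71.6
gripper_force: 0.0
```

>>> drive_tool:
  rows:
    - [-0.55, [0, 0, -0.5], 0]
    - [-0.55, [0, 0, -1], 0]
    - [-0.55, [0, 0, -2], 0]
    - [-0.55, [0, 0, -3], 0]
    - [-0.55, [0, 0, -4], 0]
    - [-0.55, [0, 0, -4], 0]
    - [-0.55, [0, 0, -4], 0]
    - [-0.55, [0, 0, -2], 0]
    - [-0.55, [0, 0, 0], 0]
    - [-0.55, [0, 0, 0], 0]

```text
time: 18.75
tcp_pos: [539.1, -156.3, 296.1]
ee_rot: [-1.055, 2.959, -0.001]
contact_force: [0.1, -0.4, -0.3]
finger_gap: 71.9
gripper_force: 0.0
```

```bash
python3 - <<'E'
from h import *
a=eyes.camera("scene"); save("s3.png",cv2.resize(a[60:300,180:480],(750,600)))
print(robot.state()["contact_force"].round(1))
E
```

```text
[-0.3 -0.2 -0.2]
```

View pics/s3.png

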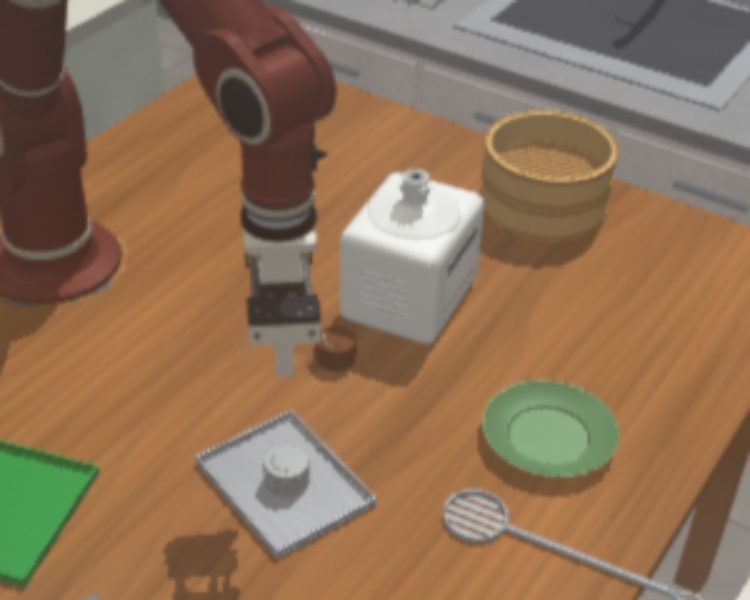

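The cap stands upright in the steel tray at about (287,468) in the crop. The bottle is open and standing, and the gripper is clear of everything.

```bash
python3 -c "
from station import robot
print(robot.sign_off())"
```

```text
the job is handed in; nothing more can be done
None
```

The descaler bottle is open and still standing where it was, the cap sits the right way up in the steel drip tray, and the job was handed in at about 19 s; measured push stayed under 18 N.

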